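# Line up reagent bottles by size on the analyser's loading rail

## Robot

A 7-joint arm with a two-finger parallel gripper is mounted at the origin on the work surface. World frame = base frame: x ahead of the robot, y to its left, z up, the work surface at z = 0. Lengths are in m, angles in rad, forces in N, time in s.
With the tool pointing down it reaches from about 0.35 to 0.9 m from the base axis. Payload 8.1 kg.
Tool frame: the origin (TCP) lies midway between the tips of the shut fingers; the grasp point (between the pads) lies grip_point_offset behind it (grip_point_offset is the distance from the TCP to the grasp point, in m); z points along the fingers, y is the line along which they close (so a half turn about z gives the same grasp; the last joint's range is limited). The gripper opens to 85 mm and grips with 20 to 120 N. Pads are 22 mm wide; open, the fingers measure 114 mm over their backs; the gripper's body (76 mm by 85 mm) begins 54 mm behind the grasp point. The pads swing forward as they close: fully open they stand 13 mm farther back than shut.
Start: joints at [1.069, 0.434, 0.025, 1.573, -0.012, 1.134, -0.075], TCP at [0.243, -0.576, 0.191] pointing down, gripper open.
Joint ranges: [-2.62, 2.62], [-0.44, 2.09], [-1.27, 1.32], [0.08, 2.57], [-1.32, 4.46], [0.12, 2], [-2.74, 2.74]. Speed limits (rad/s): [2.22, 2.22, 3.01, 3.01, 3.14, 3.14, 3.14].

## Interface

Orientations are given as a unit quaternion [w, x, y, z].
In Python, from cell import state, capture, job_done, cut_out, pinpoint, grip_point_offset gives the robot as it stands.
- The arm moves only by the tool send_rows, never from a script. Its argument "motion" is a list that holds one entry, the list of rows, each a list of 7 numbers: the shift along the world's x, y, z in cm, then the turn, a rotation vector about the world's x, y, z in rad, then the finger opening in cm, from 0 to 8.54. In form: [[[x, y, z, ax, ay, az, hand], ...]]. A call has 1 to 10 rows; each row shifts and turns the commanded pose from where the row before left it; what a row does not reach is not made up. A row lasts 1/12 s, in which the tool goes at most 41.7 mm and 7.16 degrees, less where a joint would pass 70% of its speed; a pose out of reach is approached as far as the arm can. A call with a gripper value outside its range is refused whole. The fingers move at their own pace and stop on an object; the grip force is fixed at half the most. Time passes only in rows, so rows that do not move let the fingers close. It gives the time, the measured TCP pose, the force, the opening and the grip force at its end, in the units of the state.
- state(): the state, without advancing time (a new reading comes with each control period).
- capture(name): name is "scene" or "top"; returns a dict with "pixels" (384x512x3 uint8, red, green, blue), "range_z" (384x512 float32, m along the optical axis (not along the pixel's ray), 0 where there is no reading), "fx", "fy", "cx", "cy" (pixels), "k1" (the pictures are not rectified: a ray, as slopes to the right and down, at radius r is drawn at 1 + k1 r^2 times it, then the intrinsics apply), "cam_to_world" (4x4, takes a point from camera to world coordinates). Camera axes: x right, y up, looking along -z (the intrinsics and any distortion apply to the point x, -y, -z); pixel columns grow to the right and rows downward; lengths in m; the calibration is good to about 2 mm. A picture is of the moment at which its call begins.
- job_done(): hands the job in; it is judged then, once.
Trained networks look in a picture, given as the dict that the camera call returned (one of the last four; its "shot" number tells which), for a name from the list of things; names that differ only in an ending like _2 or _b are one class to them, and where a whole thing is asked for, a point or a joint stands for the part that bears it (a point fixed in the world has none). Each returns a list of dicts, best first, with "confidence" (0 to 1); they miss things now and then, are a little off and sometimes report something else, mostly with a low value. They report only what shows in the picture. A call takes as long as a camera call. They do not tell look-alikes from the thing itself.
- cut_out(picture, label): "mask" (384x512 bool, what is visible of it) and "box" ([left, top, right, bottom] in pixels, round what is visible of it).
- pinpoint(picture, label): "xy" ([column, row] in pixels: a listed point, or the origin of a listed thing).
The state is a dict: "time": time; "joint_positions": joint angles; "qvel": joint speeds; "tau": joint torques, N m; "tool_pos": TCP position; "tool_rot": TCP orientation; "ft_force": force on the tool from outside, world axes, zero at the start; "torque": the same for the moment, N m; "finger_gap": finger opening in m; "grip_force": force on a finger pad.
Only numpy, scipy, OpenCV 4.12 (cv2) and the standard library are available. Lean on these libraries where they do the work, as an engineer would, in place of code of your own. Each camera call takes 0.05 s, during which the arm holds its last target. There are 200 camera calls.

## Task

Load the reagent rail: stand the four white bottles upright on the four round marks, one centred on each mark, in order of size, with the smallest next to the black barcode reader and the tallest at the far end of the row. Do not tip any bottle over, and leave the white beaker where it stands.

Things in the scene. Friction and masses are not known exactly. Their poses are not given: they have to be found in the camera images.
- bottle_small: white plastic reagent bottle with a grey screw cap (27 mm across, 18 mm high), standing loose: body 32 mm in diameter with straight walls up to 42 mm, sloping shoulder above, 62 mm tall over all; one of four that differ only in size. Origin: centre of its underside, z up. Under 0.3 kg.
- bottle_medium: white plastic reagent bottle with a grey screw cap (27 mm across, 18 mm high), standing loose: body 41 mm in diameter with straight walls up to 60 mm, sloping shoulder above, 84 mm tall over all; one of four that differ only in size. Origin: centre of its underside, z up. Under 0.3 kg.
- bottle_large: white plastic reagent bottle with a grey screw cap (27 mm across, 18 mm high), standing loose: body 50 mm in diameter with straight walls up to 80 mm, sloping shoulder above, 108 mm tall over all; one of four that differ only in size. Origin: centre of its underside, z up. Under 0.3 kg.
- bottle_tall: white plastic reagent bottle with a grey screw cap (27 mm across, 18 mm high), standing loose: body 60 mm in diameter with straight walls up to 102 mm, sloping shoulder above, 134 mm tall over all; one of four that differ only in size. Origin: centre of its underside, z up. Under 0.3 kg.
- markA: one of four identical round dark rubber marks (68 mm across, 2 mm thick, a grey ring near its edge) fixed in one straight row, 85 mm apart, on the flat aluminium rail (90 by 520 mm, 12 mm high, lying on the bench). The four names are shuffled along the row and tell nothing of the order. Origin: centre of the mark's underside, 12 mm above the bench; its top is 14 mm above the bench.
- markB: one of four identical round dark rubber marks (68 mm across, 2 mm thick, a grey ring near its edge) fixed in one straight row, 85 mm apart, on the flat aluminium rail (90 by 520 mm, 12 mm high, lying on the bench). The four names are shuffled along the row and tell nothing of the order. Origin: centre of the mark's underside, 12 mm above the bench; its top is 14 mm above the bench.
- markC: one of four identical round dark rubber marks (68 mm across, 2 mm thick, a grey ring near its edge) fixed in one straight row, 85 mm apart, on the flat aluminium rail (90 by 520 mm, 12 mm high, lying on the bench). The four names are shuffled along the row and tell nothing of the order. Origin: centre of the mark's underside, 12 mm above the bench; its top is 14 mm above the bench.
- markD: one of four identical round dark rubber marks (68 mm across, 2 mm thick, a grey ring near its edge) fixed in one straight row, 85 mm apart, on the flat aluminium rail (90 by 520 mm, 12 mm high, lying on the bench). The four names are shuffled along the row and tell nothing of the order. Origin: centre of the mark's underside, 12 mm above the bench; its top is 14 mm above the bench.
- reader: barcode reader: fixed black round post with a red window band, 46 mm across, 85 mm tall, standing on one end of the rail in line with the marks, 90 mm from the centre of the nearest mark. It may be at either end; at the other end is a small open steel cup, 48 mm across and 22 mm high. Origin: centre of its underside.
- beaker: open white porcelain beaker, 50 mm across the rim, 65 mm tall, standing loose among the bottles; to be left where it is. Origin: centre of its underside.
Not all that is in view belongs to the job. Leave any yellow look-alike of the bottle_tall alone.

How it is judged:
By the outcome, as a careful person would: the job done as asked, in the order asked, and still so for the second after the job is handed in, with the robot touching nothing.
It also fails if it takes over 102 s, if anything falls off the work surface, if the arm or the gripper's body presses on something with over 40 N, if the wrist force passes 120 N, or if a joint passes its speed limit or range.

## Working session

There is one attempt and no reset: what is moved stays moved. The work goes in short steps, Python scripts to look and compute and a tool call to move; the robot and the scene stay as the last step left them, time stands still between calls to the robot, and variables do not carry over. Pictures are saved under pics/ and viewed, at most 14 in all, crops included, and the job is handed in when it is done.

Besides the shell and the picture viewer there is one more tool, called after "Request:" as a command line: name --argument value ..., lists and objects as JSON in quotes. send_rows: Moves the arm, as the interface text tells. Its arguments: {"type":"object","properties":{"motion":{"type":"array","items":{"type":"array","items":{"type":"array","items":{"type":"number"}}}}},"required":["motion"]}

```bash
ls; mkdir -p pics
python3 - <<'E'
from cell import *
import cv2,pickle
for n in("scene","top"):
    p=capture(n); cv2.imwrite(f"pics/{n}0.png",p["pixels"][:,:,::-1]); pickle.dump(p,open(f"{n}.pkl","wb"))
    print(n,p["fx"],p["k1"],p["cam_to_world"].round(3).tolist())
    for l in["bottle_small","bottle_medium","bottle_large","bottle_tall","markA","reader","beaker"]:
        print(l,[(round(d["confidence"],2),[int(v) for v in d["box"]]) for d in cut_out(p,l)])
print(grip_point_offset,state())
E
```

```text
pics
scene 360.7830260096016 -0.012644085669851812 [[-0.881, -0.289, 0.373, 0.849], [0.472, -0.545, 0.693, 0.671], [0.003, 0.787, 0.617, 0.666], [0.0, 0.0, 0.0, 1.0]]
bottle_small [(0.92, [341, 285, 361, 312])]
bottle_medium [(0.7, [230, 172, 248, 198]), (0.68, [186, 223, 213, 242])]
bottle_large [(0.91, [284, 214, 305, 260])]
bottle_tall [(0.73, [248, 99, 266, 136]), (0.63, [203, 117, 224, 160])]
markA [(0.53, [197, 245, 225, 264])]
reader [(0.7, [232, 168, 246, 197]), (0.66, [207, 250, 228, 289]), (0.5, [196, 247, 223, 265])]
beaker [(0.71, [251, 192, 275, 219])]
top 481.1454175720793 -0.14493707145101298 [[-0.028, 0.997, -0.066, 0.346], [-0.999, -0.029, -0.018, -0.04], [-0.02, 0.066, 0.998, 1.653], [0.0, 0.0, 0.0, 1.0]]
bottle_small [(0.53, [146, 195, 155, 206])]
bottle_medium [(0.62, [283, 180, 295, 195]), (0.23, [245, 183, 259, 199])]
bottle_large [(0.68, [201, 183, 222, 200])]
bottle_tall [(0.75, [357, 180, 380, 205]), (0.54, [375, 243, 398, 263])]
markA [(0.79, [218, 128, 238, 147])]
reader [(0.55, [194, 126, 215, 140])]
beaker [(0.48, [242, 183, 261, 198])]
0.0187 {'time': 0.8, 'joint_positions': array([ 1.06939269,  0.43447599,  0.02499503,  1.57318194, -0.01157975,
        1.13402279, -0.07512944]), 'qvel': array([ 3.60844457e-04, -5.32373354e-04,  1.26597825e-03,  4.29241672e-04,
       -4.51396499e-04,  1.53144505e-03,  2.70303608e-07]), 'tau': array([ 7.27129773e-04, -6.70225382e+01,  1.02392402e+00, -3.16563392e+01,
        1.52628974e-02,  1.89601029e-03,  1.97428574e-05]), 'tool_pos': array([ 0.24267599, -0.57598276,  0.19144472]), 'tool_rot': array([ 3.11781406e-05,  9.80195250e-01,  1.98033509e-01, -5.50064710e-06]), 'ft_force': array([ 0.24017097, -0.00969884, -0.29226612]), 'torque': array([ 0.01028442,  0.00734459, -0.01559905]), 'grip_force': 0.0, 'finger_gap': 0.08519613016275702}
```

View crops.

Run:
```python
import cv2
a=cv2.imread("pics/scene0.png")[80:330,150:450]; cv2.imwrite("pics/s1.png",cv2.resize(a,(720,600),interpolation=cv2.INTER_CUBIC))
a=cv2.imread("pics/top0.png")[90:290,130:400]; cv2.imwrite("pics/t1.png",cv2.resize(a,(800,593),interpolation=cv2.INTER_CUBIC))
```

```text
(no output)
```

View pics/s1.png

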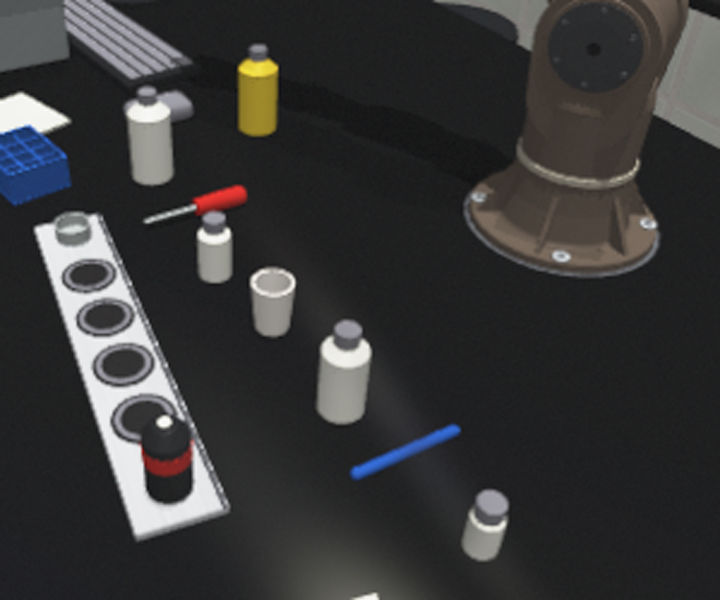

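View pics/t1.png

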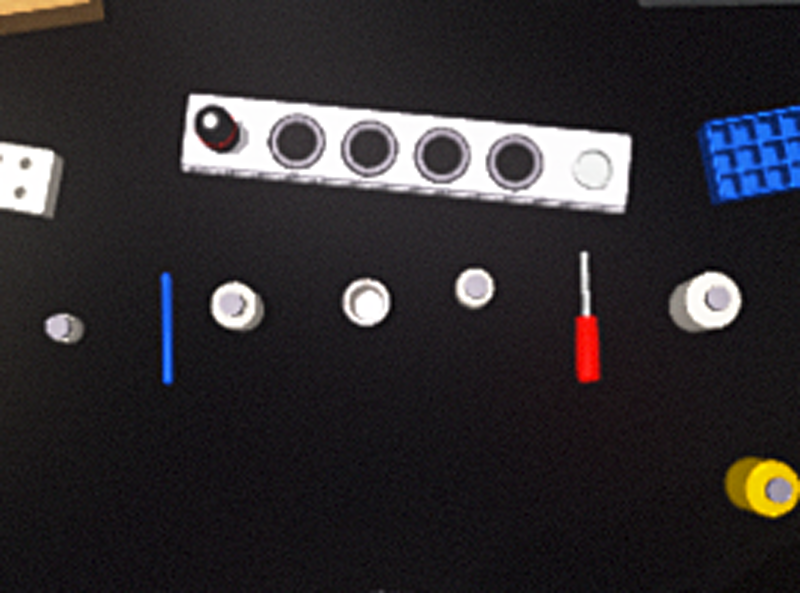

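The top crop shows the row with the reader at (215,128), the marks at (297,140), (369,148), (442,155) and (515,162), and the cup at (592,169).

What could be mistaken for what:
- **small:** (63,327).
- **large:** (235,305).
- **medium:** (475,288). The open beaker at (367,302) could be taken for it.
- **tall:** (707,299), white. The yellow look-alike at (765,488) is to be left alone.

By description I take the white, capped ones; the crops confirm this.

```bash
cat > h.py <<'E'
import numpy as np,cv2
from scipy.optimize import least_squares
def K(p): return np.array([[p["fx"],0,p["cx"]],[0,p["fy"],p["cy"]],[0,0,1.]]),np.array([p["k1"],0,0,0.])
def cloud(p):
    d=p["range_z"]; h,w=d.shape; k,D=K(p)
    uv=np.stack(np.meshgrid(np.arange(w),np.arange(h)),-1).reshape(-1,1,2).astype(float)
    n=cv2.undistortPoints(uv,k,D,P=None).reshape(-1,2); d=d.reshape(-1)
    P=np.c_[n[:,0]*d,-n[:,1]*d,-d]; T=p["cam_to_world"]; W=P@T[:3,:3].T+T[:3,3]; W[d<=0]=np.nan
    return W.reshape(h,w,3)
def ray(p,uv,z):   # pixel -> point on plane z
    k,D=K(p); n=cv2.undistortPoints(np.array(uv,float).reshape(-1,1,2),k,D).reshape(-1,2)
    T=p["cam_to_world"]; d=np.c_[n[:,0],-n[:,1],-np.ones(len(n))]@T[:3,:3].T; o=T[:3,3]
    return o+d*((z-o[2])/d[:,2])[:,None]
R=dict(small=(.016,.042,.062),medium=(.0205,.06,.084),large=(.025,.08,.108),tall=(.03,.102,.134))
def fit(p,c,name,z0=0.):
    r,hb,H=R[name]; W=cloud(p).reshape(-1,3); W=W[np.isfinite(W[:,0])]
    q=W[np.hypot(*(W[:,:2]-c).T)<r+.02]; z=q[:,2]-z0
    cap=q[(z>H-.006)&(z<H+.012)]; body=q[(z>.012)&(z<hb-.004)]
    f=lambda x:np.hypot(*(body[:,:2]-x).T)-r
    b=least_squares(f,c,loss="soft_l1",f_scale=.002).x if len(body)>8 else None
    return cap.mean(0) if len(cap) else None,len(cap),b,len(body)
E
python3 - <<'E'
import pickle; from h import *
t=pickle.load(open("top.pkl","rb"));s=pickle.load(open("scene.pkl","rb"))
g=lambda u,v:(130+u*270/800,90+v*200/593)
print("bench z",[np.nanmedian(cloud(p)[260:280,200:240,2]) for p in(t,s)])
for n,c in dict(small=(63,327),large=(235,305),medium=(475,288),tall=(707,299)).items():
    x=ray(t,g(*c),R[n][2])[0,:2]
    print(n,x.round(4))
    for p in(t,s): print("  ",[None if a is None else np.round(a,4) for a in fit(p,x,n)])
# marks
gray=cv2.cvtColor(t["pixels"],cv2.COLOR_RGB2GRAY)
m=(cv2.resize(gray,None,fx=4,fy=4,interpolation=cv2.INTER_CUBIC)<90).astype(np.uint8)
_,_,st,ce=cv2.connectedComponentsWithStats(m,connectivity=4)
for u in[(297,140),(369,148),(442,155),(515,162)]:
    u=np.array(g(*u)); i=np.argmin(np.hypot(*((ce+.5)/4-.5-u).T)); c=(ce[i]+.5)/4-.5
    print("mark",u,c,st[i],ray(t,c,.014).round(4))
for l in("reader",):
    print(l, ray(t,g(215,128),.085).round(3))
gs=cv2.cvtColor(s["pixels"],cv2.COLOR_RGB2GRAY)
m=(cv2.resize(gs,None,fx=4,fy=4,interpolation=cv2.INTER_CUBIC)<90).astype(np.uint8)
_,_,st,ce=cv2.connectedComponentsWithStats(m,connectivity=4)
for u in[(143,418),(123,364),(104,317),(89,275)]:
    u=np.array((150+u[0]*300/720,80+u[1]*250/600)); i=np.argmin(np.hypot(*((ce+.5)/4-.5-u).T)); c=(ce[i]+.5)/4-.5
    print("smark",u,c,st[i],ray(s,c,.014).round(4))
E
```

```text
bench z [np.float64(0.0003936066553800188), np.float64(0.045409929085724)]
small [0.437  0.3518]
   [array([0.4393, 0.3576, 0.0629]), np.int64(52), array([0.4386, 0.3594]), np.int64(13)]
   [array([0.4451, 0.3607, 0.0619]), np.int64(119), array([0.443 , 0.3579]), np.int64(119)]
large [0.4531 0.1497]
   [array([0.4576, 0.1555, 0.1082]), np.int64(51), array([0.4572, 0.1559]), np.int64(36)]
   [array([0.4612, 0.1582, 0.1066]), np.int64(84), array([0.4593, 0.1556]), np.int64(383)]
medium [ 0.4658 -0.1132]
   [array([ 0.4707, -0.1135,  0.0841]), np.int64(52), array([ 0.4709, -0.1141]), np.int64(19)]
   [array([ 0.4749, -0.1101,  0.0823]), np.int64(48), array([ 0.4729, -0.1137]), np.int64(168)]
tall [ 0.4431 -0.3595]
   [array([ 0.4456, -0.3709,  0.1338]), np.int64(58), array([ 0.446 , -0.3711]), np.int64(90)]
   [array([ 0.45  , -0.3674,  0.1321]), np.int64(30), array([ 0.4476, -0.3717]), np.int64(379)]
mark [230.2375     137.21753794] [229.67285156 137.25158691] [ 894  525   53   51 2048] [[0.65  0.087 0.014]]
mark [254.5375     139.91568297] [254.20959104 139.55890944] [ 993  536   52   50 2054] [[0.6392 0.0024 0.014 ]]
mark [279.175      142.27655987] [278.75473761 141.89759475] [1091  544   52   51 2058] [[ 0.6284 -0.0819  0.014 ]]
mark [303.8125     144.63743676] [303.30086712 144.28266976] [1189  553   52   52 2047] [[ 0.6177 -0.166   0.014 ]]
reader [[0.654 0.171 0.085]]
smark [209.58333333 254.16666667] [198.08333333 250.375     ] [ 793 1002    3    3    6] [[0.6744 0.0624 0.014 ]]
smark [201.25       231.66666667] [200.84176136 231.01742424] [ 770  902   71   48 2640] [[0.6427 0.0011 0.014 ]]
smark [193.33333333 212.08333333] [193.23092831 211.26321232] [ 741  825   68   43 2176] [[ 0.6318 -0.0834  0.014 ]]
smark [187.08333333 194.58333333] [186.4618036  193.90102701] [ 717  760   62   36 1777] [[ 0.6212 -0.1676  0.014 ]]
```

Request:
send_rows --motion '[[[2.04,2.05,0,0,0,0.105,8.5],[2.04,2.05,0,0,0,0.105,8.5],[2.04,2.05,0,0,0,0.105,8.5],[2.04,2.05,0,0,0,0.105,8.5],[2.04,2.05,0,0,0,0.105,8.5],[2.04,2.05,0,0,0,0.105,8.5],[2.04,2.05,0,0,0,0.105,8.5],[2.04,2.05,0,0,0,0.105,8.5],[2.04,2.05,0,0,0,0.105,8.5],[2.04,2.05,0,0,0,0.105,8.5]]]'

```text
time: 1.63
tool_pos: [0.4475, -0.37, 0.1916]
tool_rot: [0.0, 0.747, 0.665, -0.0]
ft_force: [-0.3, -0.0, 0.5]
finger_gap: 0.0853
grip_force: 0.0
```

Request:
send_rows --motion '[[[0,0,0,0,0,0,8.5],[0,0,-2.5,0,0,0,8.5],[0,0,-2.5,0,0,0,8.5],[0,0,-2.5,0,0,0,8.5],[0,0,-2.0,0,0,0,8.5],[0,0,-1.5,0,0,0,8.5],[0,0,-1.0,0,0,0,8.5],[0,0,-0.3,0,0,0,8.5],[0,0,0,0,0,0,8.5],[0,0,0,0,0,0,8.5]]]'

```text
time: 2.47
tool_pos: [0.4472, -0.3713, 0.0692]
tool_rot: [0.001, 0.749, 0.663, 0.0]
ft_force: [0.5, 0.8, -0.3]
finger_gap: 0.0852
grip_force: 0.0
```

Request:
send_rows --motion '[[[0,0,0,0,0,0,7.4],[0,0,0,0,0,0,6.9],[0,0,0,0,0,0,6.6],[0,0,0,0,0,0,6.4],[0,0,0,0,0,0,6.2],[0,0,0,0,0,0,6.0],[0,0,0,0,0,0,5.7],[0,0,0,0,0,0,5.0],[0,0,0,0,0,0,5.0],[0,0,0,0,0,0,5.0]]]'

```text
time: 3.3
tool_pos: [0.4467, -0.3709, 0.0684]
tool_rot: [-0.0, 0.749, 0.663, 0.0]
ft_force: [0.6, 0.1, 0.3]
finger_gap: 0.0495
grip_force: 0.0
```

Run:
```python
from cell import *
import cv2,pickle
p=capture("scene"); pickle.dump(p,open("scene2.pkl","wb")); cv2.imwrite("pics/s2.png",cv2.resize(p["pixels"][60:210,150:350,::-1],(800,600),interpolation=cv2.INTER_CUBIC))
print(state()["finger_gap"],state()["grip_force"])
```

```text
0.04980107024457174 0.0
```

View pics/s2.png

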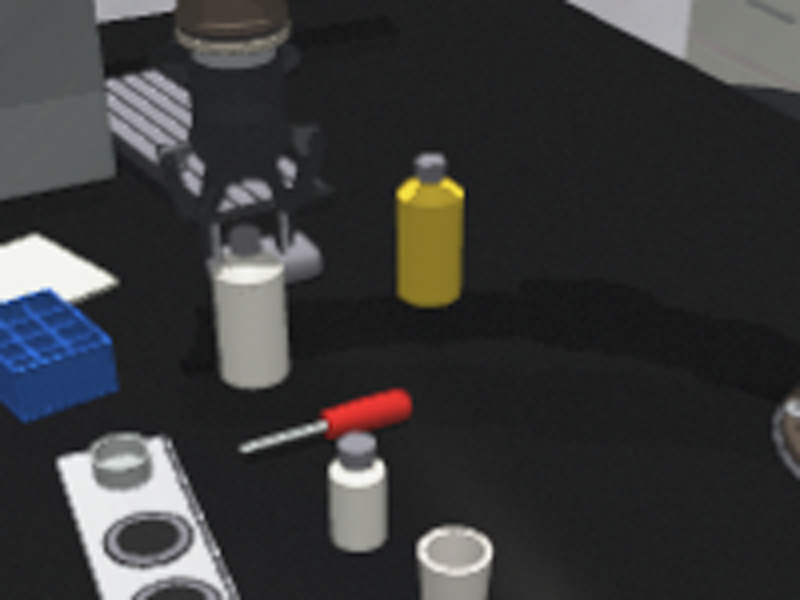

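Run:
```python
import pickle; from h import *
s=pickle.load(open("scene2.pkl","rb")); W=cloud(s)
for n,(u,v) in dict(fl=(216,235),fl2=(216,252),fr=(284,230),fr2=(284,245),cap=(245,240),body=(250,320),bodytop=(250,275),palm=(245,190)).items():
    print(n,W[int(60+v/4),int(150+u/4)].round(3))
c=np.array([.4468,-.3714]); print(fit(s,c,"tall"))
q=W.reshape(-1,3); q=q[np.hypot(*(q[:,:2]-c).T)<.07]; q=q[(q[:,2]>.01)]
for z in np.arange(.01,.25,.01):
    a=q[(q[:,2]>=z)&(q[:,2]<z+.01)]
    if len(a): print(round(z,2),len(a),a.min(0).round(3),a.max(0).round(3))
```

```text
fl [ 0.476 -0.362  0.143]
fl2 [ 0.477 -0.364  0.124]
fr [ 0.418 -0.356  0.135]
fr2 [ 0.419 -0.356  0.121]
cap [ 0.453 -0.36   0.131]
body [ 0.46  -0.347  0.064]
bodytop [ 0.455 -0.351  0.106]
palm [ 0.32  -0.695  0.017]
(array([ 0.44893134, -0.36527509,  0.13504358]), 88, array([ 0.44764228, -0.37173187]), 381)
0.01 45 [ 0.428 -0.377  0.011] [ 0.478 -0.339  0.02 ]
0.02 42 [ 0.427 -0.374  0.02 ] [ 0.477 -0.338  0.03 ]
0.03 42 [ 0.425 -0.376  0.03 ] [ 0.478 -0.338  0.04 ]
0.04 41 [ 0.425 -0.369  0.04 ] [ 0.478 -0.339  0.05 ]
0.05 49 [ 0.422 -0.375  0.05 ] [ 0.478 -0.338  0.06 ]
0.06 45 [ 0.419 -0.375  0.06 ] [ 0.478 -0.339  0.07 ]
0.07 46 [ 0.427 -0.374  0.07 ] [ 0.478 -0.339  0.08 ]
0.08 47 [ 0.427 -0.368  0.08 ] [ 0.478 -0.339  0.09 ]
0.09 45 [ 0.425 -0.371  0.09 ] [ 0.478 -0.339  0.1  ]
0.1 77 [ 0.423 -0.382  0.1  ] [ 0.477 -0.34   0.11 ]
0.11 50 [ 0.411 -0.381  0.11 ] [ 0.482 -0.352  0.119]
0.12 54 [ 0.41  -0.379  0.12 ] [ 0.486 -0.356  0.13 ]
0.13 57 [ 0.408 -0.383  0.13 ] [ 0.485 -0.352  0.14 ]
0.14 27 [ 0.409 -0.379  0.141] [ 0.485 -0.352  0.148]
0.15 41 [ 0.393 -0.379  0.15 ] [ 0.501 -0.351  0.16 ]
0.16 71 [ 0.391 -0.388  0.16 ] [ 0.504 -0.347  0.169]
0.17 66 [ 0.387 -0.387  0.17 ] [ 0.506 -0.348  0.18 ]
0.18 84 [ 0.384 -0.389  0.18 ] [ 0.511 -0.348  0.19 ]
0.19 81 [ 0.385 -0.39   0.19 ] [ 0.512 -0.349  0.2  ]
0.2 117 [ 0.38  -0.388  0.2  ] [ 0.513 -0.346  0.21 ]
0.21 136 [ 0.381 -0.388  0.21 ] [ 0.513 -0.347  0.22 ]
0.22 65 [ 0.408 -0.382  0.22 ] [ 0.486 -0.354  0.229]
0.23 34 [ 0.41  -0.375  0.23 ] [ 0.484 -0.334  0.24 ]
0.24 79 [ 0.412 -0.375  0.24 ] [ 0.483 -0.331  0.25 ]
```

The picture shows the gripper at (245,180), with its fingertips either side of the cap at (215,255) and (285,250). They sit at z≈0.11, about 4 cm above the reported TCP. I'll reopen, go down and measure the tips again.

Request:
send_rows --motion '[[[0,0,0,0,0,0,8.5],[0,0,0,0,0,0,8.5],[0,0,0,0,0,0,8.5],[0,0,0,0,0,0,8.5],[0,0,-0.6,0,0,0,8.5],[0,0,-0.6,0,0,0,8.5],[0,0,-0.6,0,0,0,8.5],[0,0,-0.6,0,0,0,8.5],[0,0,-0.6,0,0,0,8.5],[0,0,0,0,0,0,8.5]]]'

```text
time: 4.18
tool_pos: [0.4458, -0.3704, 0.0367]
tool_rot: [-0.001, 0.749, 0.663, -0.0]
ft_force: [-0.5, -0.6, -0.1]
finger_gap: 0.0848
grip_force: 0.0
```

```bash
cat > g.py <<'E'
from cell import *
from h import *
def prof(c,lo=.05,hi=.2):
    p=capture("scene"); W=cloud(p).reshape(-1,3); q=W[np.hypot(*(W[:,:2]-c).T)<.07]
    for z in np.arange(lo,hi,.006):
        a=q[(q[:,2]>=z)&(q[:,2]<z+.006)]
        if len(a): print(round(z,3),len(a),a.min(0)[:2].round(3),a.max(0)[:2].round(3))
    return p
E
python3 - <<'E'
from g import *
prof(np.array([.447,-.371])); s=state(); print(s["tool_pos"],s["ft_force"])
E
```

```text
0.05 27 [ 0.424 -0.369] [ 0.479 -0.34 ]
0.056 30 [ 0.422 -0.377] [ 0.478 -0.337]
0.062 27 [ 0.421 -0.377] [ 0.477 -0.34 ]
0.068 25 [ 0.422 -0.373] [ 0.478 -0.34 ]
0.074 29 [ 0.428 -0.374] [ 0.477 -0.337]
0.08 29 [ 0.428 -0.37 ] [ 0.478 -0.341]
0.086 27 [ 0.399 -0.372] [ 0.494 -0.339]
0.092 39 [ 0.392 -0.381] [ 0.492 -0.34 ]
0.098 59 [ 0.393 -0.388] [ 0.501 -0.339]
0.104 61 [ 0.393 -0.38 ] [ 0.501 -0.343]
0.11 46 [ 0.393 -0.38 ] [ 0.5  -0.35]
0.116 28 [ 0.393 -0.375] [ 0.501 -0.348]
0.122 26 [ 0.393 -0.373] [ 0.502 -0.352]
0.128 45 [ 0.385 -0.382] [ 0.508 -0.351]
0.134 37 [ 0.384 -0.379] [ 0.516 -0.349]
0.14 48 [ 0.38  -0.388] [ 0.515 -0.347]
0.146 43 [ 0.381 -0.389] [ 0.515 -0.347]
0.152 61 [ 0.382 -0.392] [ 0.515 -0.343]
0.158 56 [ 0.383 -0.39 ] [ 0.517 -0.347]
0.164 47 [ 0.382 -0.379] [ 0.516 -0.345]
0.17 51 [ 0.381 -0.384] [ 0.516 -0.347]
0.176 83 [ 0.383 -0.379] [ 0.515 -0.345]
0.182 79 [ 0.382 -0.38 ] [ 0.514 -0.348]
0.188 85 [ 0.381 -0.388] [ 0.514 -0.346]
0.194 25 [ 0.382 -0.378] [ 0.509 -0.35 ]
0.2 17 [ 0.412 -0.375] [ 0.483 -0.335]
[ 0.44611699 -0.37057844  0.03745084] [ 0.32989075 -0.7931985  -0.98358102]
```

Request:
send_rows --motion '[[[0,0,-0.5,0,0,0,8.0],[0,0,-0.3,0,0,0,7.4],[0,0,0,0,0,0,6.9],[0,0,0,0,0,0,6.6],[0,0,0,0,0,0,6.4],[0,0,0,0,0,0,6.2],[0,0,0,0,0,0,6.0],[0,0,0,0,0,0,5.6],[0,0,0,0,0,0,5.0],[0,0,0,0,0,0,5.0]]]'

```text
time: 5.07
tool_pos: [0.4476, -0.3714, 0.0314]
tool_rot: [0.001, 0.749, 0.663, 0.0]
ft_force: [1.1, 0.1, 6.4]
finger_gap: 0.0581
grip_force: 62.7
```

Request:
send_rows --motion '[[[0,0,1.0,0,0,0,5.0],[0,0,2.0,0,0,0,5.0],[0,0,2.0,0,0,0,5.0],[0,0,2.0,0,0,0,5.0],[1.0,1.2,0,0,0,0,5.0],[1.6,1.9,0,0,0,0,5.0],[1.8,2.1,0,0,0,0,5.0],[1.8,2.1,0,0,0,0,5.0],[1.8,2.1,0,0,0,0,5.0],[1.8,2.1,0,0,0,0,5.0]]]'

```text
time: 5.9
tool_pos: [0.5447, -0.2549, 0.1007]
tool_rot: [-0.0, 0.749, 0.663, -0.0]
ft_force: [0.2, -0.7, -2.1]
finger_gap: 0.0583
grip_force: 65.1
```

Request:
send_rows --motion '[[[1.8,2.1,0,0,0,0,5.0],[1.8,2.1,0,0,0,0,5.0],[1.6,2.0,0,0,0,0,5.0],[1.4,1.8,0,0,0,0,5.0],[0.8,1.0,0,0,0,0,5.0],[0,0,0,0,0,0,5.0],[0,0,-1.5,0,0,0,5.0],[0,0,-1.5,0,0,0,5.0],[0,0,0,0,0,0,5.0],[0,0,0,0,0,0,5.0]]]'

```text
time: 6.73
tool_pos: [0.617, -0.1673, 0.0699]
tool_rot: [-0.001, 0.749, 0.662, -0.001]
ft_force: [0.3, 0.5, -1.7]
finger_gap: 0.0583
grip_force: 65.1
```

Run:
```python
from g import *
import pickle
p=capture("scene"); s=state(); print(s["tool_pos"],s["ft_force"],s["finger_gap"])
cv2.imwrite("pics/s3.png",cv2.resize(p["pixels"][130:280,150:350,::-1],(800,600),interpolation=cv2.INTER_CUBIC))
c=np.array([.6195,-.1668])
for z in (.02,.03,.04): print(z,fit(p,c,"tall",z))
q=cloud(p).reshape(-1,3); q=q[np.hypot(*(q[:,:2]-c).T)<.029];print("min z",np.percentile(q[:,2],[0,2,5,10]))
```

```text
[ 0.61801976 -0.16706676  0.07074203] [-0.2107694   0.3916441  -2.55579668] 0.05810446925112077
0.02 (array([ 0.6205414 , -0.15853559,  0.15620121]), 170, array([ 0.6167748, -0.1681636]), 498)
0.03 (array([ 0.62316327, -0.16062813,  0.16693021]), 175, array([ 0.61672114, -0.16809405]), 568)
0.04 (array([ 0.62337148, -0.16055006,  0.17644106]), 148, array([ 0.61664088, -0.16802207]), 604)
min z [0.01034502 0.01240926 0.01338862 0.01498657]
```

View pics/s3.png

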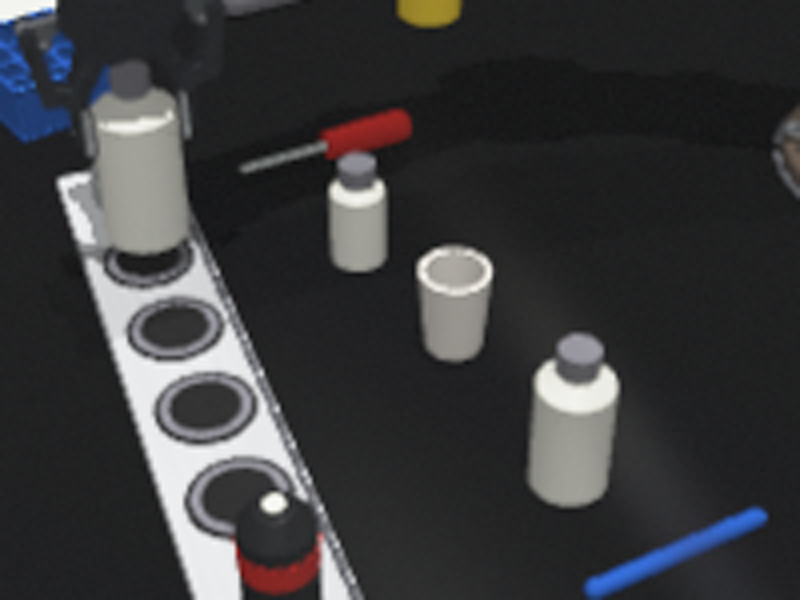

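Run:
```python
import pickle; from h import *
t=pickle.load(open("top.pkl","rb"));s=pickle.load(open("scene.pkl","rb"))
for p,L in((t,[(229.67,137.25),(254.2,139.56),(278.75,141.9),(303.3,144.28)]),(s,[(200.84,231.02),(193.23,211.26),(186.46,193.9)])):
    W=cloud(p)
    for u,v in L:
        a=W[int(v)-2:int(v)+4,int(u)-2:int(u)+4].reshape(-1,3); print(np.nanmean(a,0).round(4), ray(p,(u,v),.014).round(4))
    a=W[300:340,300:340].reshape(-1,3) if p is t else W[150:170,280:300].reshape(-1,3); print("bench",np.nanmean(a,0))
```

```text
[0.649  0.0875 0.0148] [[0.65  0.087 0.014]]
[0.6392 0.0014 0.0152] [[0.6392 0.0024 0.014 ]]
[ 0.6299 -0.0813  0.015 ] [[ 0.6284 -0.0818  0.014 ]]
[ 0.6166 -0.1665  0.0161] [[ 0.6177 -0.166   0.014 ]]
bench [ 0.02124411 -0.20179224  0.02325665]
[0.6441 0.0021 0.0138] [[0.6427 0.0011 0.014 ]]
[ 0.6313 -0.0828  0.0134] [[ 0.6318 -0.0834  0.014 ]]
[ 0.6204 -0.1696  0.0138] [[ 0.6212 -0.1677  0.014 ]]
bench [ 0.23378904 -0.20612373 -0.0009476 ]
```

Request:
send_rows --motion '[[[0.3,0,0,0,0,0,5.0],[0,0,-0.8,0,0,0,5.0],[0,0,-0.8,0,0,0,5.0],[0,0,-0.5,0,0,0,5.0],[0,0,-0.2,0,0,0,5.0],[0,0,-0.1,0,0,0,5.0],[0,0,0,0,0,0,5.0],[0,0,0,0,0,0,5.0]]]'

```text
time: 7.45
tool_pos: [0.6218, -0.1659, 0.0465]
tool_rot: [0.0, 0.749, 0.663, 0.0]
ft_force: [0.6, -0.1, -2.2]
finger_gap: 0.0584
grip_force: 65.2
```

Request:
send_rows --motion '[[[0,0,-0.1,0,0,0,5.0],[0,0,-0.1,0,0,0,5.0],[0,0,0,0,0,0,5.0]]]'

```text
time: 7.7
tool_pos: [0.6222, -0.166, 0.0454]
tool_rot: [0.001, 0.749, 0.663, 0.0]
ft_force: [-1.9, 0.3, 4.2]
finger_gap: 0.0584
grip_force: 65.8
```

Contact. Release gradually, then rise.

Request:
send_rows --motion '[[[0,0,0,0,0,0,5.9],[0,0,0,0,0,0,6.2],[0,0,0,0,0,0,6.6],[0,0,0,0,0,0,7.2],[0,0,0,0,0,0,8.0],[0,0,0,0,0,0,8.5],[0,0,0,0,0,0,8.5],[0,0,2.0,0,0,0,8.5],[0,0,3.0,0,0,0,8.5],[0,0,4.0,0,0,0,8.5]]]'

```text
time: 8.53
tool_pos: [0.6195, -0.1657, 0.1328]
tool_rot: [-0.002, 0.749, 0.663, -0.002]
ft_force: [0.6, -0.3, -1.3]
finger_gap: 0.085
grip_force: 0.0
```

Request:
send_rows --motion '[[[-1.5,3.0,2.0,0,0,0,8.5],[-1.5,3.4,0,0,0,0,8.5],[-1.5,3.4,0,0,0,0,8.5],[-1.7,3.4,0,0,0,0,8.5],[-1.7,3.4,0,0,0,0,8.5],[-1.7,3.4,0,0,0,0,8.5],[-1.7,3.4,0,0,0,0,8.5],[-1.7,3.4,0,0,0,0,8.5],[-1.7,3.0,0,0,0,0,8.5],[-1.7,2.4,0,0,0,0,8.5]]]'

```text
time: 9.37
tool_pos: [0.4565, 0.1587, 0.1547]
tool_rot: [-0.0, 0.748, 0.663, 0.001]
ft_force: [0.8, 0.6, 0.4]
finger_gap: 0.0849
grip_force: 0.0
```

```bash
cat >> g.py <<'E'
MT={1:(.65,.087),2:(.6392,.0024),3:(.6284,-.0819),4:(.6177,-.166)}
MS={1:(.6535,.0856),2:(.6427,.0011),3:(.6318,-.0834),4:(.6212,-.1676)}
def check(n,k):
    for c,M in(("top",MT),("scene",MS)):
        r=fit(capture(c),np.array(M[k]),n,.014); m=np.array(M[k])
        print(n,c,"body-mark mm",None if r[2] is None else ((r[2]-m)*1e3).round(1),r[3],"cap",None if r[0] is None else ((r[0][:2]-m)*1e3).round(1),r[1])
    s=state(); print(s["tool_pos"].round(4),s["ft_force"].round(1))
E
python3 - <<'E'
from g import *
check("tall",4)
E
```

```text
tall top body-mark mm [ 3.4 -1.3] 81 cap [ 2.6 -0.9] 57
tall scene body-mark mm [1.2 0.6] 522 cap [3.2 4.3] 54
[0.4548 0.1609 0.1549] [-0.1 -0.   0.8]
```

Request:
send_rows --motion '[[[0.2,-0.4,-2.0,0,0,0,8.5],[0,0,-3.0,0,0,0,8.5],[0,0,-3.0,0,0,0,8.5],[0,0,-3.0,0,0,0,8.5],[0,0,-2.0,0,0,0,8.5],[0,0,-1.2,0,0,0,8.5],[0,0,-0.6,0,0,0,8.5],[0,0,0,0,0,0,7.5],[0,0,0,0,0,0,6.6],[0,0,0,0,0,0,6.2]]]'

```text
time: 10.3
tool_pos: [0.4605, 0.1522, 0.0073]
tool_rot: [0.0, 0.749, 0.663, 0.001]
ft_force: [0.4, -0.2, 0.6]
finger_gap: 0.0621
grip_force: 0.0
```

Request:
send_rows --motion '[[[-0.1,0.3,0,0,0,0,6.2],[0,0,0,0,0,0,6.2],[0,0,0,0,0,0,5.8],[0,0,0,0,0,0,5.5],[0,0,0,0,0,0,5.3],[0,0,0,0,0,0,5.1],[0,0,0,0,0,0,4.9],[0,0,0,0,0,0,4.5],[0,0,0,0,0,0,4.0],[0,0,0,0,0,0,4.0]]]'

```text
time: 11.13
tool_pos: [0.4592, 0.1551, 0.0069]
tool_rot: [0.0, 0.749, 0.663, 0.0]
ft_force: [0.2, -1.3, 5.8]
finger_gap: 0.0483
grip_force: 60.8
```

Request:
send_rows --motion '[[[0,0,1.0,0,0,0,4.0],[0,0,2.0,0,0,0,4.0],[0,0,2.0,0,0,0,4.0],[0,0,2.0,0,0,0,4.0],[1.0,-1.4,0,0,0,0,4.0],[1.7,-2.4,0,0,0,0,4.0],[1.8,-2.5,0,0,0,0,4.0],[1.8,-2.5,0,0,0,0,4.0],[1.8,-2.5,0,0,0,0,4.0],[1.8,-2.5,0,0,0,0,4.0]]]'

```text
time: 11.97
tool_pos: [0.5578, 0.0157, 0.0768]
tool_rot: [-0.0, 0.749, 0.663, -0.0]
ft_force: [-0.6, 0.5, -1.6]
finger_gap: 0.0483
grip_force: 62.4
```

Request:
send_rows --motion '[[[1.8,-2.5,0,0,0,0,4.0],[1.8,-2.5,0,0,0,0,4.0],[1.6,-2.3,0,0,0,0,4.0],[1.3,-1.8,0,0,0,0,4.0],[0.7,-0.9,0,0,0,0,4.0],[0,0,0,0,0,0,4.0],[0,0,-1.5,0,0,0,4.0],[0,0,-1.5,0,0,0,4.0],[0,0,-1.0,0,0,0,4.0],[0,0,0,0,0,0,4.0]]]'

```text
time: 12.8
tool_pos: [0.6272, -0.0813, 0.0343]
tool_rot: [-0.002, 0.748, 0.663, -0.001]
ft_force: [0.3, -0.4, -2.2]
finger_gap: 0.0485
grip_force: 62.4
```

Run:
```python
from g import *
p=capture("scene"); m=np.array(MS[3]); 
print((fit(p,m,"large",.03)[2]-m)*1e3, (fit(p,np.array(MS[4]),"tall",.014)[2]-MS[4])*1e3)
for i in range(5): s=state(); print(s["tool_pos"].round(4),s["ft_force"].round(1));
```

```text
[-4.84207279  2.83954842] [1.22179492 1.24096232]
[ 0.6281 -0.0816  0.0355] [ 0.5  1.  -0.8]
[ 0.6281 -0.0816  0.0355] [ 0.5  1.  -0.8]
[ 0.6281 -0.0816  0.0355] [ 0.5  1.  -0.8]
[ 0.6281 -0.0816  0.0355] [ 0.5  1.  -0.8]
[ 0.6281 -0.0816  0.0355] [ 0.5  1.  -0.8]
```

Request:
send_rows --motion '[[[0.3,-0.15,0,0,0,0,4.0],[0,0,-0.6,0,0,0,4.0],[0,0,-0.4,0,0,0,4.0],[0,0,-0.3,0,0,0,4.0],[0,0,-0.1,0,0,0,4.0],[0,0,0,0,0,0,4.0],[0,0,-0.1,0,0,0,4.0],[0,0,0,0,0,0,4.0]]]'

```text
time: 13.52
tool_pos: [0.6327, -0.0845, 0.0214]
tool_rot: [0.0, 0.749, 0.663, 0.0]
ft_force: [-0.1, -0.3, -2.5]
finger_gap: 0.0482
grip_force: 62.4
```

Request:
send_rows --motion '[[[-0.1,0.05,0,0,0,0,4.0],[0,0,-0.1,0,0,0,4.0],[0,0,0,0,0,0,4.0]]]'

```text
time: 13.77
tool_pos: [0.6318, -0.0839, 0.021]
tool_rot: [0.0, 0.749, 0.663, 0.0]
ft_force: [-2.8, 0.9, 5.0]
finger_gap: 0.0486
grip_force: 62.7
```

Request:
send_rows --motion '[[[0,0,0,0,0,0,5.1],[0,0,0,0,0,0,5.5],[0,0,0,0,0,0,6.2],[0,0,0,0,0,0,7.2],[0,0,0,0,0,0,8.5],[0,0,0,0,0,0,8.5],[0,0,2.0,0,0,0,8.5],[0,0,3.0,0,0,0,8.5],[0,0,3.0,0,0,0,8.5],[0,0,2.0,0,0,0,8.5]]]'

```text
time: 14.6
tool_pos: [0.6326, -0.0838, 0.1232]
tool_rot: [0.001, 0.749, 0.663, 0.001]
ft_force: [0.5, 0.7, -0.3]
finger_gap: 0.0847
grip_force: 0.0
```

Request:
send_rows --motion '[[[-2.0,-0.4,0,0,0,0,8.5],[-3.0,-0.6,0,0,0,0,8.5],[-3.0,-0.6,0,0,0,0,8.5],[-3.0,-0.6,0,0,0,0,8.5],[-3.0,-0.5,0,0,0,0,8.5],[-2.0,-0.3,0,0,0,0,8.5],[0,0,0,0,0,0,8.5],[0,0,0,0,0,0,8.5],[0,0,0,0,0,0,8.5]]]'

```text
time: 15.35
tool_pos: [0.4727, -0.1139, 0.1208]
tool_rot: [0.001, 0.749, 0.663, 0.001]
ft_force: [0.5, 0.7, 0.6]
finger_gap: 0.085
grip_force: 0.0
```

Run:
```python
from g import *
check("large",3);check("tall",4)
t=capture("top");s=capture("scene")
for p in(t,s):
    r=fit(p,np.array([.472,-.114]),"medium"); print(r[0],r[2])
```

```text
large top body-mark mm [ 1.  -1.2] 47 cap [ 0.7 -1.2] 53
large scene body-mark mm [-0.7  0.1] 345 cap [0.4 3.1] 58
[ 0.4729 -0.1136  0.1205] [-0.6 -0.3 -0. ]
tall top body-mark mm [ 3.3 -1.2] 75 cap [ 3.1 -1.2] 52
tall scene body-mark mm [1.1 0.6] 306 cap [2.6 4.3] 53
[ 0.4725 -0.1136  0.1203] [ 0.7  1.1 -0.5]
None None
[ 0.47472021 -0.11066065  0.08224118] [ 0.47293663 -0.11374523]
```

Request:
send_rows --motion '[[[0,0,-2.0,0,0,0,8.5],[0,0,-3.0,0,0,0,8.5],[0,0,-3.0,0,0,0,8.5],[0,0,-3.0,0,0,0,8.5],[0,0,-1.5,0,0,0,8.5],[0,0,-1.0,0,0,0,8.0],[0,0,-0.3,0,0,0,7.0],[0,0,0,0,0,0,6.0],[0,0,0,0,0,0,5.4],[0,0,0,0,0,0,5.0]]]'

```text
time: 16.48
tool_pos: [0.4727, -0.1141, -0.0165]
tool_rot: [0.001, 0.749, 0.663, 0.001]
ft_force: [-0.0, 0.4, 0.2]
finger_gap: 0.0501
grip_force: 0.0
```

Request:
send_rows --motion '[[[0,0,0,0,0,0,4.7],[0,0,0,0,0,0,4.5],[0,0,0,0,0,0,4.3],[0,0,0,0,0,0,4.1],[0,0,0,0,0,0,3.9],[0,0,0,0,0,0,3.5],[0,0,0,0,0,0,3.0],[0,0,0,0,0,0,3.0]]]'

```text
time: 17.15
tool_pos: [0.4723, -0.1141, -0.0168]
tool_rot: [0.001, 0.749, 0.663, 0.0]
ft_force: [-0.7, 0.6, 10.0]
finger_gap: 0.0394
grip_force: 59.0
```

Request:
send_rows --motion '[[[0,0,1.0,0,0,0,3.0],[0,0,2.0,0,0,0,3.0],[0,0,2.0,0,0,0,3.0],[0,0,2.0,0,0,0,3.0],[1.0,1.4,0,0,0,0,3.0],[1.6,2.2,0,0,0,0,3.0],[1.6,2.2,0,0,0,0,3.0],[1.8,2.2,0,0,0,0,3.0],[2.2,1.3,0,0,0,0,3.0],[2.2,1.0,0,0,0,0,3.0]]]'

```text
time: 17.98
tool_pos: [0.576, -0.0087, 0.0531]
tool_rot: [-0.0, 0.748, 0.663, 0.0]
ft_force: [-1.0, -1.0, -0.2]
finger_gap: 0.0395
grip_force: 60.4
```

Request:
send_rows --motion '[[[2.2,0.6,0,0,0,0,3.0],[2.2,0.4,0,0,0,0,3.0],[1.5,0.2,0,0,0,0,3.0],[0.7,0,0,0,0,0,3.0],[0,0,-1.5,0,0,0,3.0],[0,0,-1.5,0,0,0,3.0],[0,0,-1.0,0,0,0,3.0],[0,0,0,0,0,0,3.0],[0,0,0,0,0,0,3.0],[0,0,0,0,0,0,3.0]]]'

```text
time: 18.82
tool_pos: [0.6419, 0.001, 0.0132]
tool_rot: [0.0, 0.749, 0.663, 0.0]
ft_force: [-0.5, 0.1, -0.9]
finger_gap: 0.0399
grip_force: 60.5
```

Run:
```python
from g import *
p=capture("scene"); m=np.array(MS[2]); 
print((fit(p,m,"medium",.03)[2]-m)*1e3)
s=state(); print(s["tool_pos"].round(4),s["ft_force"].round(1));
```

```text
[-1.16660623  0.576416  ]
[0.6421 0.001  0.0134] [-0.3  0.3  0.1]
```

Well placed. Lower: contact expected at z ≈ −0.003.

Request:
send_rows --motion '[[[0,0,-0.7,0,0,0,3.0],[0,0,-0.5,0,0,0,3.0],[0,0,-0.2,0,0,0,3.0],[0,0,-0.1,0,0,0,3.0],[0,0,-0.1,0,0,0,3.0],[0,0,0,0,0,0,3.0]]]'

```text
time: 19.37
tool_pos: [0.6412, 0.0008, -0.0027]
tool_rot: [0.0, 0.749, 0.663, -0.0]
ft_force: [-5.1, -0.9, 11.4]
finger_gap: 0.0394
grip_force: 61.7
```

Request:
send_rows --motion '[[[0,0,0,0,0,0,4.2],[0,0,0,0,0,0,4.6],[0,0,0,0,0,0,5.3],[0,0,0,0,0,0,6.3],[0,0,0,0,0,0,7.3],[0,0,0,0,0,0,7.5],[0,0,2.0,0,0,0,7.5],[0,0,3.0,0,0,0,7.5],[0,0,3.0,0,0,0,7.5],[0,0,2.5,0,0,0,7.5]]]'

```text
time: 20.2
tool_pos: [0.6419, 0.0012, 0.1033]
tool_rot: [0.0, 0.749, 0.663, 0.0]
ft_force: [0.7, -0.0, -0.2]
finger_gap: 0.0751
grip_force: 0.0
```

Request:
send_rows --motion '[[[-2.0,3.3,0,0,0,0,8.5],[-2.0,3.6,0,0,0,0,8.5],[-2.0,3.6,0,0,0,0,8.5],[-2.0,3.6,0,0,0,0,8.5],[-2.0,3.6,0,0,0,0,8.5],[-2.0,3.6,0,0,0,0,8.5],[-2.0,3.6,0,0,0,0,8.5],[-2.0,3.6,0,0,0,0,8.5],[-2.0,3.6,0,0,0,0,8.5],[-2.0,3.4,0,0,0,0,8.5]]]'

```text
time: 21.03
tool_pos: [0.4404, 0.358, 0.1016]
tool_rot: [-0.0, 0.749, 0.663, 0.0]
ft_force: [0.9, 0.7, 0.3]
finger_gap: 0.0849
grip_force: 0.0
```

Request:
send_rows --motion '[[[0,0,0,0,0,0,8.5],[0,0,0,0,0,0,8.5],[0,0,0,0,0,0,8.5]]]'

```text
time: 21.28
tool_pos: [0.4418, 0.3557, 0.1013]
tool_rot: [0.0, 0.749, 0.663, -0.0]
ft_force: [0.7, -0.5, 0.2]
finger_gap: 0.0847
grip_force: 0.0
```

Run:
```python
from g import *
check("medium",2);check("large",3)
p=capture("scene");r=fit(p,np.array([.4405,.3585]),"small"); print(r)
```

```text
medium top body-mark mm [-0.6 -0.6] 28 cap [-1.7 -1.1] 48
medium scene body-mark mm [-2.3  0.3] 203 cap [-1.   3.4] 72
[0.4427 0.3545 0.1013] [ 0.1  0.3 -0.6]
large top body-mark mm [ 1.2 -0.9] 53 cap [ 0.2 -0.7] 53
large scene body-mark mm [-0.6  0.1] 273 cap [0.7 3.7] 61
[0.4427 0.3545 0.1013] [-0.4 -0.2 -0.1]
(array([0.44544434, 0.36066215, 0.06195138]), 118, array([0.44302474, 0.35779528]), 118)
```

Request:
send_rows --motion '[[[-0.1,0.35,-1.5,0,0,0,8.5],[0,0,-3.0,0,0,0,8.5],[0,0,-3.0,0,0,0,8.5],[0,0,-2.5,0,0,0,8.5],[0,0,-1.5,0,0,0,8.0],[0,0,-1.0,0,0,0,7.0],[0,0,-0.3,0,0,0,6.0],[0,0,0,0,0,0,5.0],[0,0,0,0,0,0,4.4],[0,0,0,0,0,0,4.1]]]'

```text
time: 22.37
tool_pos: [0.4415, 0.3601, -0.0254]
tool_rot: [0.0, 0.749, 0.663, 0.001]
ft_force: [-0.3, 0.1, 0.5]
finger_gap: 0.0409
grip_force: 0.0
```

Request:
send_rows --motion '[[[0,0,0,0,0,0,3.9],[0,0,0,0,0,0,3.7],[0,0,0,0,0,0,3.5],[0,0,0,0,0,0,3.3],[0,0,0,0,0,0,3.1],[0,0,0,0,0,0,2.8],[0,0,0,0,0,0,2.3],[0,0,0,0,0,0,2.3]]]'

```text
time: 23.03
tool_pos: [0.4409, 0.3597, -0.026]
tool_rot: [0.0, 0.749, 0.663, 0.0]
ft_force: [-1.1, -1.4, 8.2]
finger_gap: 0.0301
grip_force: 58.7
```

Request:
send_rows --motion '[[[0,0,1.5,0,0,0,2.3],[0,0,2.5,0,0,0,2.3],[0,0,3.0,0,0,0,2.3],[0.8,-3.0,0,0,0,0,2.3],[0.8,-3.2,0,0,0,0,2.3],[0.8,-3.2,0,0,0,0,2.3],[0.8,-3.3,0,0,0,0,2.3],[0.8,-3.3,0,0,0,0,2.3],[0.8,-3.2,0,0,0,0,2.3],[0.8,-3.2,0,0,0,0,2.3]]]'

```text
time: 23.87
tool_pos: [0.4966, 0.1339, 0.0434]
tool_rot: [0.0, 0.749, 0.663, -0.0]
ft_force: [-0.4, 0.1, 0.1]
finger_gap: 0.0302
grip_force: 59.4
```

Request:
send_rows --motion '[[[2.0,-1.6,0,0,0,0,2.3],[2.2,-1.6,0,0,0,0,2.3],[2.2,-1.2,0,0,0,0,2.3],[2.4,-0.5,0,0,0,0,2.3],[2.4,0,0,0,0,0,2.3],[2.2,0,0,0,0,0,2.3],[1.5,0,0,0,0,0,2.3],[0.8,0,0,0,0,0,2.3],[0,0,-1.5,0,0,0,2.3],[0,0,-1.5,0,0,0,2.3]]]'

```text
time: 24.7
tool_pos: [0.6544, 0.0869, 0.0136]
tool_rot: [0.0, 0.749, 0.663, 0.001]
ft_force: [-0.3, 0.0, -1.2]
finger_gap: 0.0301
grip_force: 59.4
```

Request:
send_rows --motion '[[[0,0,-1.0,0,0,0,2.3],[0,0,0,0,0,0,2.3],[0,0,0,0,0,0,2.3]]]'

```text
time: 24.95
tool_pos: [0.6528, 0.0866, 0.003]
tool_rot: [-0.0, 0.749, 0.663, -0.001]
ft_force: [-0.0, 0.3, -0.0]
finger_gap: 0.0302
grip_force: 59.4
```

Run:
```python
from g import *
p=capture("scene"); m=np.array(MS[1]); s=state(); z=s["tool_pos"][2]+.026; print(z)
r=fit(p,m,"small",z);print((r[2]-m)*1e3,r[3])
print(s["tool_pos"].round(4),s["ft_force"].round(1)); 
cv2.imwrite("pics/s5.png",cv2.resize(p["pixels"][150:300,150:350,::-1],(800,600),interpolation=cv2.INTER_CUBIC))
```

```text
0.02978544258410568
[-0.8924234   1.80668104] 174
[0.6535 0.0867 0.0038] [ 0.7  0.1 -0.4]
```

View pics/s5.png

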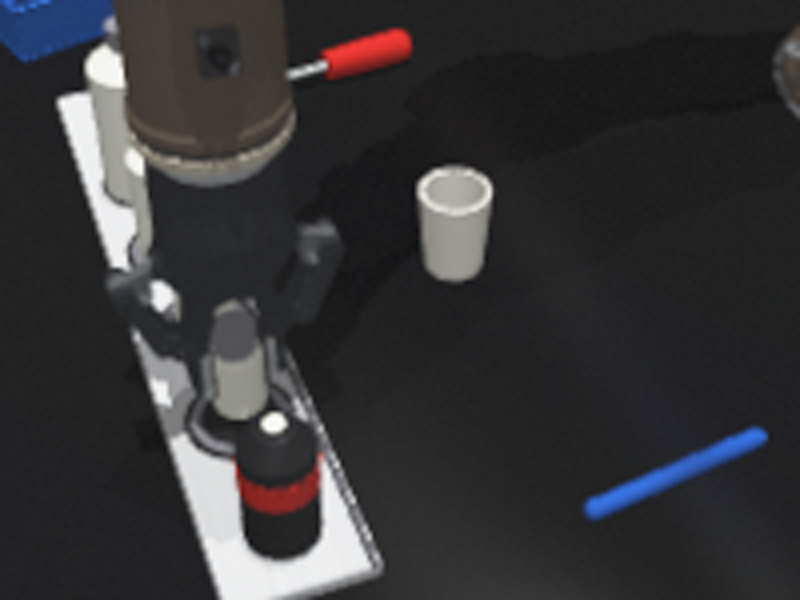

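The small bottle (240,375) hangs upright above the mark nearest the reader, and the beaker (455,225) hasn't moved. I'll lower to contact at z ≈ −0.012.

Request:
send_rows --motion '[[[0,-0.1,-0.7,0,0,0,2.3],[0,0,-0.5,0,0,0,2.3],[0,0,-0.2,0,0,0,2.3],[0,0,-0.1,0,0,0,2.3],[0,0,0,0,0,0,2.3]]]'

```text
time: 25.42
tool_pos: [0.6535, 0.0855, -0.0116]
tool_rot: [-0.0, 0.749, 0.663, -0.0]
ft_force: [-0.4, 0.2, -0.6]
finger_gap: 0.0306
grip_force: 59.5
```

Request:
send_rows --motion '[[[0,0,-0.1,0,0,0,2.3],[0,0,-0.1,0,0,0,2.3],[0,0,0,0,0,0,2.3]]]'

```text
time: 25.67
tool_pos: [0.6539, 0.0855, -0.0119]
tool_rot: [0.0, 0.749, 0.663, 0.0]
ft_force: [-4.9, -2.3, 14.7]
finger_gap: 0.0301
grip_force: 61.0
```

Request:
send_rows --motion '[[[0,0,0.1,0,0,0,3.2],[0,0,0,0,0,0,3.6],[0,0,0,0,0,0,4.4],[0,0,0,0,0,0,5.4],[0,0,0,0,0,0,6.0],[0,0,0,0,0,0,6.0],[0,0,2.0,0,0,0,6.0],[0,0,3.0,0,0,0,6.0],[0,0,3.0,0,0,0,6.0],[0,0,3.0,0,0,0,6.0]]]'

```text
time: 26.5
tool_pos: [0.6533, 0.0855, 0.0984]
tool_rot: [-0.0, 0.749, 0.663, -0.0]
ft_force: [0.9, 0.9, 0.2]
finger_gap: 0.0598
grip_force: 0.0
```

Request:
send_rows --motion '[[[-2.0,3.0,0,0,0,0,6.0],[-2.0,3.0,0,0,0,0,6.0],[-2.0,3.0,0,0,0,0,6.0],[-2.0,3.0,0,0,0,0,6.0],[-2.0,3.0,0,0,0,0,6.0],[-2.0,3.0,0,0,0,0,6.0],[-2.0,2.0,0,0,0,0,6.0],[-1.0,1.0,0,0,0,0,6.0],[0,0,0,0,0,0,6.0],[0,0,0,0,0,0,6.0]]]'

```text
time: 27.33
tool_pos: [0.5038, 0.2954, 0.0975]
tool_rot: [0.0, 0.749, 0.663, -0.0]
ft_force: [0.2, -0.8, 1.2]
finger_gap: 0.0601
grip_force: 0.0
```

Run:
```python
from g import *
for a in(("small",1),("medium",2),("large",3),("tall",4)): check(*a)
a=capture("top")["pixels"][100:260,150:390,::-1]; b=capture("scene")["pixels"][100:300,150:450,::-1]
cv2.imwrite("pics/f.png",np.vstack([cv2.resize(a,(450,300)),cv2.resize(b,(450,300))]))
```

```text
small top body-mark mm [ 1.3 -0.6] 17 cap [ 1.  -1.4] 47
small scene body-mark mm [0.2 0.2] 96 cap [0.3 2.7] 86
[0.5051 0.2937 0.0973] [ 0.  -0.6 -0.7]
medium top body-mark mm [-0.4 -1. ] 32 cap [-1.2 -0.5] 50
medium scene body-mark mm [-2.3  0.2] 206 cap [-0.9  3.2] 72
[0.505  0.2938 0.0972] [-0.9 -0.2 -0.4]
large top body-mark mm [ 1.1 -1.3] 48 cap [ 0.3 -0.4] 50
large scene body-mark mm [-0.5  0.2] 271 cap [0.8 3.4] 61
[0.5046 0.2943 0.0973] [-0.3 -1.   0.4]
tall top body-mark mm [ 3.3 -1.2] 78 cap [ 2.2 -0.4] 55
tall scene body-mark mm [1.3 0.7] 306 cap [3.2 4.4] 50
[0.5042 0.2948 0.0973] [-0.3  0.3 -1. ]
```

View pics/f.png

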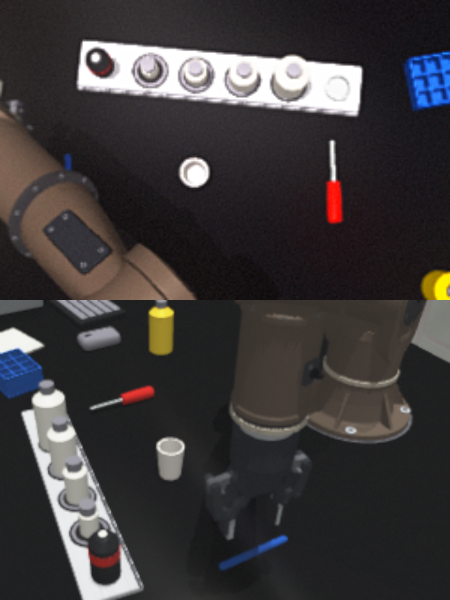

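All four bottles stand upright on their marks in the right order, within about 2 mm of centre. The beaker hasn't moved and the robot is clear, so I'm handing in.

```bash
python3 -c "from cell import *; print(job_done())"
```

```text
the job is handed in; nothing more can be done
None
```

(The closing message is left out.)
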